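Lock an electrode tip in its dressing stand

ROBOT

A 6-joint arm with a two-finger parallel gripper is mounted at the origin on a cart in front of the work surface, level with it; the furniture and walls round the work are solid. World frame = base frame: x ahead of the robot, y to its left, z up, the work surface at z = 0. Lengths are in mm, angles in degrees, forces in N, time in s.
With the tool pointing down it reaches from about 350 to 850 mm from the base axis. Payload 8.1 kg.
Tool frame: the origin (TCP) lies between the finger pads; the fingertips stand 8 mm ahead of it and the grasp point (between the pads) lies 11 mm behind it (r.tip_extent is the distance from the TCP to the fingertips, in mm); z points along the fingers, y is the direction in which the jaws open and shut (so a half turn about z gives the same grasp; the last joint's range is limited). The gripper opens to 85 mm and grips with 20 to 120 N. Pads are 22 mm wide; open, the fingers measure 114 mm over their backs; the gripper's body (76 mm by 85 mm) begins 54 mm behind the grasp point. The pads swing forward as they close: fully open they stand 13 mm farther back than shut.
Start: joints at [-72.158, 7.471, 85.268, -0, 87.261, -4.893], TCP at [231.901, -553.378, 239.292] pointing down, gripper open.
Joint ranges: [-169.43, 169.43], [-51.17, 129.36], [1.28, 143.12], [-76.62, 256.62], [0, 156.53], [-152.29, 152.29]. Speed limits (degrees/s): [136.94, 136.94, 159.86, 180, 180, 180].

INTERFACE

Orientations are given as [roll, pitch, yaw] about the fixed x, y, z axes, in that order (R = Rz(yaw) Ry(pitch) Rx(roll)).
In Python, from bench import sensors, viewer, hand_in, r gives the robot as it stands. The module is installed in compiled form; this text tells all that it offers.
- The arm moves only by the tool move_arm, never from a script. Its argument "rows" is a list that holds one entry, the list of rows, each a list of 6 numbers: the shift along the tool's x, y, z in m, then the turn, a rotation vector about the tool's x, y, z in degrees. In form: [[[tx, ty, tz, rx, ry, rz], ...]]. A call has 1 to 20 rows; each row is the pose to reach, as a shift and turn from the pose commanded when the call began, along the tool's axes at that moment; what a row does not reach only later rows make up. A row lasts 1/10 s, in which the tool goes at most 50 mm and 8.59 degrees, less where a joint would pass 70% of its speed; a pose out of reach is approached as far as the arm can. A call with a gripper value outside its range is refused whole. "grip" is the opening, from 0 (shut) to 1 (fully open), set as the call begins (left out, the last holds). The fingers move at their own pace and stop on an object; "newtons" is the grip in N (left out, the last holds). Time passes only in rows, so rows that repeat a pose let the fingers close. It gives the time, the measured TCP pose, the force and the opening at its end, in the units of the state.
- sensors.sense(): the state, without advancing time (a new reading comes with each control period).
- viewer.snapshot(name): name is "scene" or "top"; returns a dict with "color" (480x640x3 uint8, red, green, blue), "camera_matrix" (3x3 intrinsics, pixels), "R" (3x3) and "t" (3): a world point X has camera coordinates R X + t. Camera axes: x right, y down, z forward; pixel columns grow to the right and rows downward; lengths in mm; the calibration is good to about 2 mm. A picture is of the moment at which its call begins. There is no depth.
- hand_in(): hands the job in, once; it reports no verdict.
The state is a dict: "time": time; "joint_pos": joint angles; "qd": joint speeds; "joint_efforts": joint torques, N m; "tool_pos": TCP position; "tcp_rot": TCP orientation; "ft_force": force on the tool from outside, world axes, zero at the start; "wrist_torque": the same for the moment, N m; "finger_gap": finger opening in mm.
Only numpy, scipy, OpenCV 4.12 (cv2) and the standard library are available. Lean on these libraries where they do the work, as an engineer would, in place of code of your own. Each camera call takes 0.05 s, during which the arm holds its last target.

TASK

One of the two grey stands on the bench holds a copper electrode tip. Lock that tip: turn the red knob of its stand clockwise (seen from above) until it clicks past its detent and comes to rest at its stop, then let go of it. Leave the tip standing in its socket and do not turn the knob of the empty stand.

Things in the scene. Friction and masses are not known exactly. Their poses are not given: they have to be found in the camera images.
- tip_stand_grip (a point): Grip point on the vertical axis of the red knob of the stand holding the tip, 60 mm above the bench. The knob is an upright bar 46 long, 14 thick, 28 mm high (top 12 mm above, underside 16 mm below this point); a fixed dial 52 mm across lies 32 mm below. Turns with the knob: x along the bar, y across it, z up; white line on top at the -x end. Nothing higher than the dial within 60 mm.
- tip_stand_knob (a joint): That knob's angle in rad: 0 = open stop (start; white line at white dot), growing clockwise seen from above to 1.20 = locked stop (green dot, towards the tip). Detent crest at 0.60: before it the knob springs back to 0 (up to 0.08 N m), past it it snaps on to 1.20 by itself and stays. It moves a jaw 7.5 mm up to the tip.
- empty_stand_knob (a joint): Angle of the like red knob on the other, identical stand, whose socket is empty; same meaning of values; starts at 0 and is to be left there. One stand is to the robot's left, one to its right, either way round. Between them, 0.52 m ahead of the robot, a fixed spot-welding head 380 mm tall and 90 mm wide is in the way: swing round in front of it.
- tip: Copper electrode tip, 16 mm across, 38 mm tall, standing loose in a 12 mm deep socket of its stand, 102 mm from the knob axis; origin at the centre of its underside (18 mm above the bench), z up. The stand is fixed to the bench: a grey plate 70 x 180 x 14 mm with knob and socket near its two ends.

How it is judged:
By the outcome, as a careful person would: the job done as asked, in the order asked, and still so for the second after the job is handed in, with the robot touching nothing.
It also fails if it takes over 40 s, if anything falls off the work surface, if the arm or the gripper's body presses on something with over 40 N, if the wrist force passes 120 N, or if a joint passes its speed limit or range.

## Working session

There is one attempt and no reset: what is moved stays moved. The work goes in short steps, Python scripts to look and compute and a tool call to move; the robot and the scene stay as the last step left them, time stands still between calls to the robot, and variables do not carry over. Pictures are saved under pics/ and viewed, and the job is handed in when it is done.

Besides the shell and the picture viewer there is one more tool, called after "Emit:" in YAML: its name, and indented under it one key for each argument. move_arm: Moves the arm, as the interface text tells. Its arguments: {"type":"object","properties":{"rows":{"type":"array","items":{"type":"array","items":{"type":"array","items":{"type":"number"}}}},"grip":{"type":"number"},"newtons":{"type":"number"}},"required":["rows"]}

```bash
mkdir -p pics; python3 - <<'E'
from bench import sensors, viewer
import cv2,pickle
d={}
for n in("scene","top"):
    s=viewer.snapshot(n); d[n]=s
    cv2.imwrite(f"pics/{n}0.png",s["color"][...,::-1])
    print(n,s["camera_matrix"],s["R"],s["t"])
pickle.dump(d,open("s0.pkl","wb"))
print(sensors.sense())
E
```

```text
scene [[550.79194339   0.         308.31863996]
 [  0.         550.79194339 241.05879143]
 [  0.           0.           1.        ]] [[-0.61302661 -0.79006157 -0.00104341]
 [-0.57516651  0.44718933 -0.68498554]
 [ 0.54164736 -0.41931423 -0.72855591]] [ 280.12854707  350.12801111 1228.30751444]
top [[521.40565527   0.         317.74065919]
 [  0.         521.40565527 233.92932954]
 [  0.           0.           1.        ]] [[ 8.90653881e-04 -9.99919246e-01  1.26770617e-02]
 [-9.96162599e-01 -1.99662854e-03 -8.74990791e-02]
 [ 8.75173246e-02 -1.25504833e-02 -9.96083934e-01]] [  -5.33726946  491.92473078 1178.82068741]
{'time': 0.1, 'joint_pos': array([-7.21587716e+01,  7.51246618e+00,  8.53220241e+01,  5.63637428e-05,
        8.72604645e+01, -4.89211021e+00]), 'qd': array([ 0.00889569, -0.14071575, -0.17462007, -0.06757867,  0.08139911,
       -0.00912585]), 'joint_efforts': array([ 3.69926183e-04, -5.70955646e+01, -5.01941121e+01, -2.00594018e-04,
        8.25225172e-03, -5.25641235e-05]), 'tool_pos': array([ 231.75202132, -552.92881837,  238.34147191]), 'tcp_rot': array([-1.79905396e+02, -8.15380977e-03,  2.27333291e+01]), 'ft_force': array([ 0.14443015, -0.1238167 ,  0.27517671]), 'wrist_torque': array([-0.00922289, -0.02195969,  0.02148152]), 'finger_gap': 85.61323448918802}
```

View pics/scene0.png

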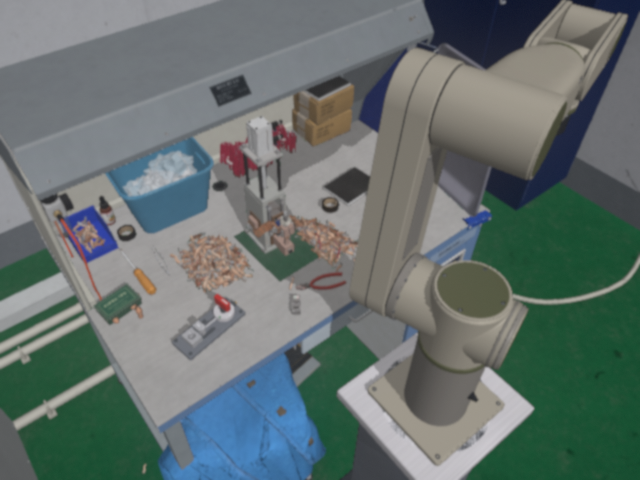

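View pics/top0.png

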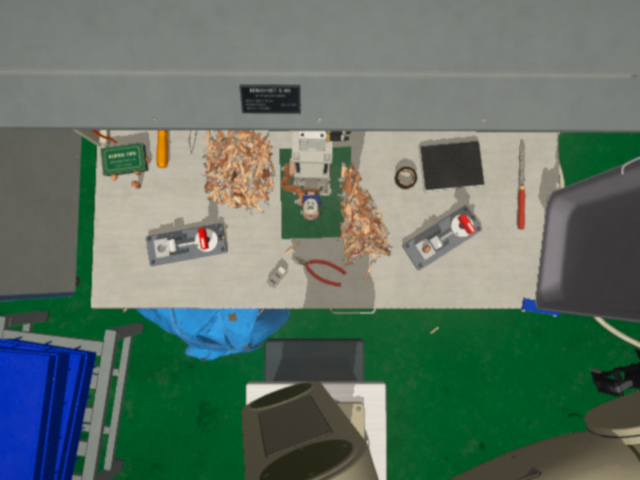

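```bash
python3 - <<'E'
import cv2,pickle,numpy as np
d=pickle.load(open("s0.pkl","rb"))
c=d["top"]["color"][...,::-1]
a=cv2.resize(c[195:275,395:490],None,fx=6,fy=6,interpolation=cv2.INTER_CUBIC)
cv2.imwrite("pics/z_r.png",a)
a=cv2.resize(c[210:275,140:235],None,fx=6,fy=6,interpolation=cv2.INTER_CUBIC)
cv2.imwrite("pics/z_l.png",a)
E
```

```text
(no output)
```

View pics/z_r.png

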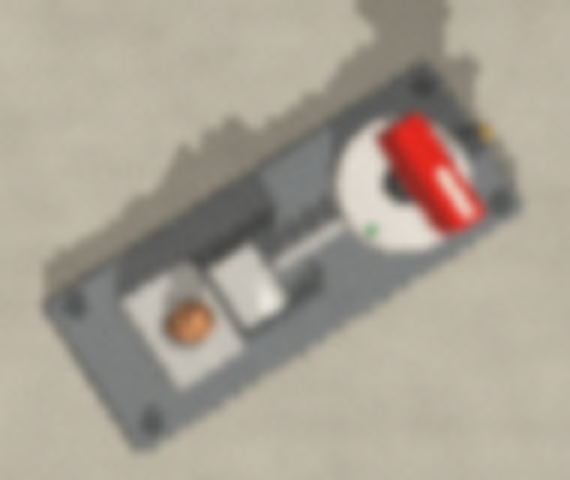

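View pics/z_l.png

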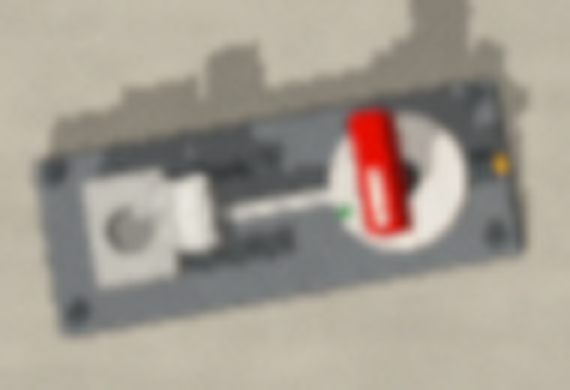

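```bash
cat > h.py <<'E'
import cv2,numpy as np
def ray(s,u,v,z):
    K,R,t=s["camera_matrix"],np.array(s["R"]),np.array(s["t"])
    d=R.T@np.linalg.inv(K)@np.array([u,v,1.]); c=-R.T@t
    return c+d*(z-c[2])/d[2]
def proj(s,X):
    p=s["camera_matrix"]@(s["R"]@np.array(X)+s["t"]); return p[:2]/p[2]
def red(s,box):
    u0,v0,u1,v1=box
    c=s["color"][v0:v1,u0:u1].astype(int)
    m=((c[...,0]>150)&(c[...,1]<90)&(c[...,2]<90)).astype(np.uint8)
    return c,m
E
python3 - <<'E'
import pickle; from h import *
d=pickle.load(open("s0.pkl","rb")); s=d["top"]
x0,y0,f=395,195,6
b=[400,200,490,270]
c,m=red(s,b)
# upsampled for subpixel
big=cv2.resize(s["color"],None,fx=8,fy=8,interpolation=cv2.INTER_CUBIC)[195*8:275*8,395*8:490*8].astype(int)
R,G,B=big[...,0],big[...,1],big[...,2]
m=((R-np.maximum(G,B)>70)&(R>120)&(np.maximum(G,B)<100)).astype(np.uint8)
cs,_=cv2.findContours(m,cv2.RETR_EXTERNAL,cv2.CHAIN_APPROX_NONE)
k=max(cs,key=cv2.contourArea)
for q in cv2.boxPoints(cv2.minAreaRect(k)):
    u,v=(q+.5)/8-.5+[395,195]; print("red",u,v,ray(s,u,v,72)[:2])
q=np.array(cv2.minAreaRect(k)[0]);u,v=(q+.5)/8-.5+[395,195];print("rc",ray(s,u,v,72))
m=((R>185)&(G>175)&(B>160)).astype(np.uint8)
cs,_=cv2.findContours(m,cv2.RETR_EXTERNAL,cv2.CHAIN_APPROX_NONE)
for k in sorted(cs,key=cv2.contourArea)[-4:]:
    (q,rad)=cv2.minEnclosingCircle(k);u,v=(np.array(q)+.5)/8-.5+[395,195];print("white",cv2.contourArea(k),u,v,rad/8,ray(s,u,v,28))
m=((R-B>60)&(R>120)&(G>70)).astype(np.uint8)
cs,_=cv2.findContours(m,cv2.RETR_EXTERNAL,cv2.CHAIN_APPROX_NONE)
for k in sorted(cs,key=cv2.contourArea)[-2:]:
    (q,rad)=cv2.minEnclosingCircle(k);u,v=(np.array(q)+.5)/8-.5+[395,195];print("cu",u,v,rad/8,ray(s,u,v,54))
#white line and green dot from zoom
for n,p,z in(("line",(458,192),72),("green",(372,230),28),("platecorner",(45,305),14),("pc",(140,450),14),("pc",(520,205),14),("pc",(420,62),14)):
    u,v=(p[0]+.5)/6-.5+395,(p[1]+.5)/6-.5+195; print(n,u,v,ray(s,u,v,z))
E
```

```text
red 457.0399703979492 216.8967742919922 [ 526.06630659 -313.10594801]
red 464.7151412963867 212.65093231201172 [ 535.60253511 -330.42766651]
red 474.9472885131836 231.1475067138672 [ 494.38622311 -352.18811524]
red 467.2721176147461 235.39334869384766 [ 484.91475399 -334.89650855]
rc [ 510.21062903 -332.66632077   72.        ]
white 9198.5 461.3125 225.75 10.860815048217773 [ 510.92625348 -334.93911971   28.        ]
white 21375.5 482.47786712646484 211.2421989440918 15.809599876403809 [ 544.69617141 -384.74969362   28.        ]
white 81642.0 423.3125 215.625 35.63975524902344 [ 534.17361987 -247.65662759   28.        ]
white 122188.5 441.95458602905273 257.0785789489746 50.471214294433594 [ 438.77059596 -288.811291     28.        ]
cu 426.461820602417 248.68456649780273 3.3597869873046875 [ 456.39037991 -247.82998227   54.        ]
cu 467.4375 223.25 10.693358421325684 [ 513.90504035 -341.36468449   54.        ]
line 470.9166666666667 226.58333333333334 [ 504.52728005 -343.48013057   72.        ]
green 456.5833333333333 232.91666666666666 [ 494.3451853  -323.64615037   28.        ]
platecorner 402.0833333333333 245.41666666666666 [ 466.27041422 -200.19848997   14.        ]
pc 417.9166666666667 269.5833333333333 [ 410.43245383 -236.0875834    14.        ]
pc 481.25 228.75 [ 505.46762819 -385.42734914   14.        ]
pc 464.5833333333333 204.91666666666666 [ 561.34214756 -347.81500355   14.        ]
```

The right stand holds the tip: there is copper at about (426, 248) in the top view. Its knob axis is near (511, -335) with the bar at a yaw of about 28°. The left socket is empty. I'll approach in front, away from the furniture on the right.

Emit:
move_arm:
  rows:
    - [[0.012,-0.014,0,0,0,0],[0.035,-0.04,0,0,0,0],[0.063,-0.072,0,0,0,0],[0.094,-0.107,0,0,0,0],[0.12,-0.138,0,0,0,-1],[0.145,-0.156,0,0,0,-2],[0.175,-0.15,0,0,0,-3],[0.21,-0.139,0,0,0,-4],[0.245,-0.127,0,0,0,-5],[0.28,-0.115,0,0,0,-5.2],[0.31,-0.105,0,0,0,-5.2],[0.33,-0.098,0,0,0,-5.2],[0.342,-0.0935,0,0,0,-5.2],[0.342,-0.0935,0.03,0,0,-5.2],[0.342,-0.0935,0.065,0,0,-5.2],[0.342,-0.0935,0.09,0,0,-5.2],[0.342,-0.0935,0.1,0,0,-5.2],[0.342,-0.0935,0.1,0,0,-5.2]]
  grip: 1

```text
time: 1.9
tool_pos: [510.0, -334.1, 137.2]
tcp_rot: [-179.8, 0.1, 27.9]
ft_force: [0.2, 0.6, 0.4]
finger_gap: 85.5
```

```bash
python3 - <<'E'
from bench import sensors, viewer
import cv2,pickle
d={}
for n in("scene","top"):
    s=viewer.snapshot(n); d[n]=s
    cv2.imwrite(f"pics/{n}1.png",s["color"][...,::-1])
a=d["top"]["color"][...,::-1]
cv2.imwrite("pics/z1.png",cv2.resize(a[180:300,380:540],None,fx=5,fy=5,interpolation=cv2.INTER_CUBIC))
pickle.dump(d,open("s1.pkl","wb"))
s=sensors.sense();print(s["time"],s["joint_pos"],s["tool_pos"],s["tcp_rot"],s["ft_force"])
E
```

```text
2.0 [-3.80448613e+01  1.29061102e+01  8.96593681e+01  2.45639601e-05
  7.73561362e+01  2.40241338e+01] [ 511.68735071 -335.40584781  140.55629826] [ 1.79928414e+02 -3.19342967e-02  2.79310195e+01] [ 0.15188424 -0.22932589  0.34537593]
```

View pics/z1.png

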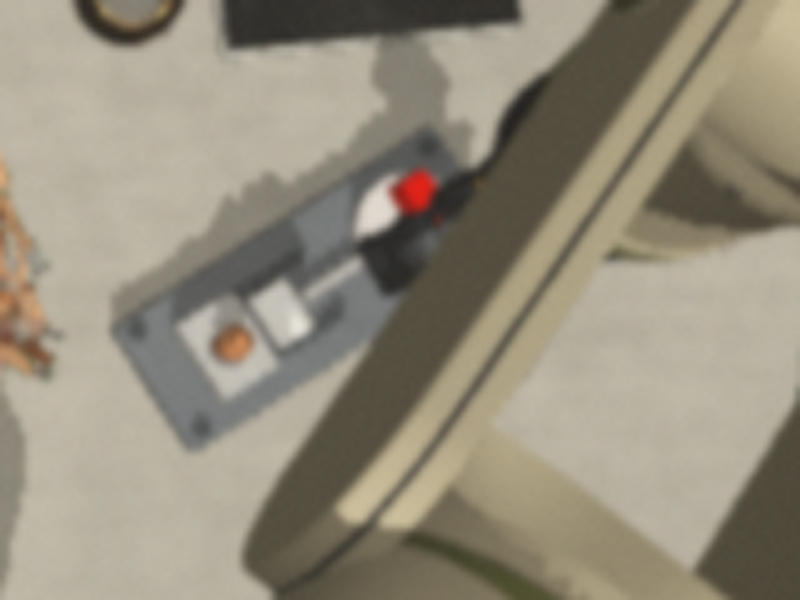

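View pics/scene1.png

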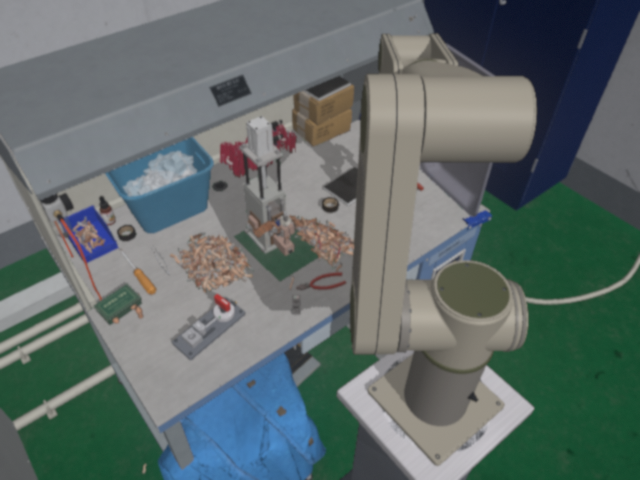

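The top view shows the gripper over the right knob, with the red bar end at about (463, 218) and the tip undisturbed. The scene camera is blocked by the arm. Next I'll descend.

Emit:
move_arm:
  rows:
    - [[0,0,0.015,0,0,0],[0,0,0.035,0,0,0],[0,0,0.055,0,0,0],[0,0,0.07,0,0,0],[0,0,0.08,0,0,0],[0,0,0.086,0,0,0],[0,0,0.088,0,0,0],[0,0,0.088,0,0,0],[0,0,0.088,0,0,0]]

```text
time: 2.9
tool_pos: [511.7, -335.4, 52.2]
tcp_rot: [179.9, -0.0, 27.9]
ft_force: [0.2, -0.3, 0.2]
finger_gap: 85.1
```

Emit:
move_arm:
  rows:
    - [[0,0,0,0,0,0],[0,0,0,0,0,0],[0,0,0,0,0,0],[0,0,0,0,0,0],[0,0,0,0,0,0],[0,0,0,0,0,0],[0,0,0,0,0,0],[0,0,0,0,0,0],[0,0,0,0,0,0],[0,0,0,0,0,0],[0,0,0,0,0,0],[0,0,0,0,0,0]]
  grip: 0
  newtons: 20

```text
time: 4.1
tool_pos: [511.5, -335.5, 51.6]
tcp_rot: [179.9, -0.0, 27.9]
ft_force: [2.3, -5.1, -1.0]
finger_gap: 15.6
```

```bash
python3 - <<'E'
from bench import sensors
s=sensors.sense();print(s)
E
```

```text
{'time': 4.1, 'joint_pos': array([-3.80529843e+01,  1.84318046e+01,  9.30396652e+01, -1.66927100e-02,
        6.84577489e+01,  2.40248922e+01]), 'qd': array([ 0.04979394,  0.00955262, -0.01331239,  0.10716416, -0.00158804,
       -0.09046804]), 'joint_efforts': array([ 1.64695602e+00, -6.09005785e+01, -4.24251831e+01,  7.84007236e-01,
        1.76952470e+00,  2.18241381e-03]), 'tool_pos': array([ 511.51366163, -335.50263375,   51.57537327]), 'tcp_rot': array([ 1.79929027e+02, -1.46286044e-02,  2.79282523e+01]), 'ft_force': array([ 2.30729817, -5.10188784, -1.04842102]), 'wrist_torque': array([-0.79888602, -0.40194768,  0.01824654]), 'finger_gap': 15.62167844770466}
```

Emit:
move_arm:
  rows:
    - [[0,0.001,0,0,0,2],[0,0.001,0,0,0,5],[0,0.001,0,0,0,9],[0,0.001,0,0,0,13],[0,0.001,0,0,0,17],[0,0.001,0,0,0,21],[0,0.001,0,0,0,25],[0,0.001,0,0,0,29],[0,0.001,0,0,0,33],[0,0.001,0,0,0,36],[0,0.001,0,0,0,36]]

```text
time: 5.2
tool_pos: [511.6, -335.9, 51.5]
tcp_rot: [180.0, 0.0, -8.1]
ft_force: [0.4, -3.2, 2.4]
finger_gap: 15.6
```

```bash
python3 - <<'E'
from bench import sensors
s=sensors.sense();print(s["tool_pos"],s["tcp_rot"],s["ft_force"],s["wrist_torque"],s["finger_gap"])
E
```

```text
[ 511.61349793 -335.94509886   51.53028407] [ 1.79994065e+02  1.43758866e-03 -8.11599323e+00] [ 0.357447   -3.17889027  2.3786012 ] [-0.42385725 -0.0178696  -0.00778298] 15.636239203106518
```

Forces are low. I'll turn the rest of the way to about 68°, then open.

Emit:
move_arm:
  rows:
    - [[0,0,0,0,0,3],[0,0,0,0,0,7],[0,0,0,0,0,11],[0,0,0,0,0,15],[0,0,0,0,0,19],[0,0,0,0,0,23],[0,0,0,0,0,26],[0,0,0,0,0,29],[0,0,0,0,0,31],[0,0,0,0,0,32],[0,0,0,0,0,32],[0,0,0,0,0,32]]

```text
time: 6.4
tool_pos: [511.5, -336.2, 51.5]
tcp_rot: [180.0, -0.0, -40.0]
ft_force: [-1.4, -5.3, 2.6]
finger_gap: 15.7
```

```bash
python3 - <<'E'
from bench import sensors
s=sensors.sense();print(s["tool_pos"],s["tcp_rot"],s["ft_force"],s["wrist_torque"],s["finger_gap"])
E
```

```text
[ 511.54594816 -336.15716673   51.48469342] [ 1.79977885e+02 -1.03592862e-02 -3.99978211e+01] [-1.41636945 -5.27285759  2.63756041] [-0.74986133  0.24968491 -0.0644018 ] 15.663450701131444
```

Release, then rise.

Emit:
move_arm:
  rows:
    - [[0,0,0,0,0,0],[0,0,0,0,0,0],[0,0,0,0,0,0],[0,0,0,0,0,0],[0,0,0,0,0,0],[0,0,0,0,0,0],[0,0,0,0,0,0],[0,0,0,0,0,0],[0,0,0,0,0,0],[0,0,0,0,0,0]]
  grip: 1

```text
time: 7.4
tool_pos: [511.7, -335.9, 51.3]
tcp_rot: [180.0, -0.0, -40.1]
ft_force: [-0.1, 0.4, -0.4]
finger_gap: 85.3
```

Emit:
move_arm:
  rows:
    - [[0,0,-0.005,0,0,0],[0,0,-0.015,0,0,0],[0,0,-0.035,0,0,0],[0,0,-0.06,0,0,0],[0,0,-0.095,0,0,0],[0,0,-0.13,0,0,0],[0,0,-0.165,0,0,0],[0,0,-0.185,0,0,0],[-0.02,-0.01,-0.19,0,0,0],[-0.045,-0.03,-0.19,0,0,0],[-0.075,-0.055,-0.19,0,0,0],[-0.105,-0.08,-0.19,0,0,0],[-0.13,-0.1,-0.19,0,0,0],[-0.14,-0.11,-0.19,0,0,0],[-0.14,-0.11,-0.19,0,0,0]]

```text
time: 8.9
tool_pos: [475.6, -160.3, 242.4]
tcp_rot: [-180.0, -0.1, -39.9]
ft_force: [0.5, -0.9, -0.0]
finger_gap: 85.4
```

```bash
python3 - <<'E'
from bench import sensors, viewer
import cv2
s=sensors.sense();print(s["time"],s["tool_pos"],s["ft_force"],s["joint_pos"])
a=viewer.snapshot("top")["color"][...,::-1]
cv2.imwrite("pics/t2.png",a)
cv2.imwrite("pics/z2.png",cv2.resize(a[180:300,380:540],None,fx=5,fy=5,interpolation=cv2.INTER_CUBIC))
E
```

```text
8.9 [ 475.64264021 -160.33910555  242.42830071] [ 0.54941122 -0.92261108 -0.0468212 ] [-2.44892636e+01 -8.05430557e+00  1.00413852e+02  8.01226603e-03
  8.75379985e+01  1.05447057e+02]
```

View pics/z2.png

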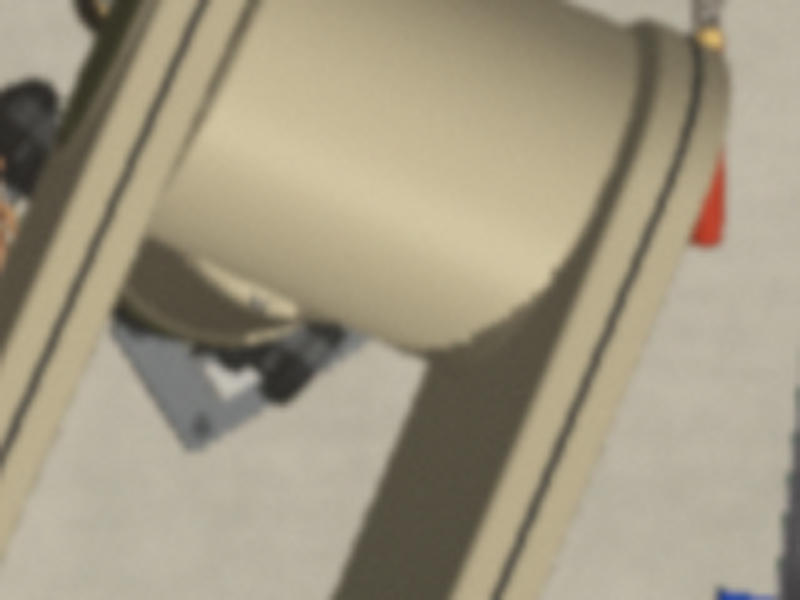

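The arm hides the stand from that position, so I'll withdraw in front and to the right, near the start pose.

Emit:
move_arm:
  rows:
    - [[-0.01,0.02,0,0,0,0],[-0.027,0.055,0,0,0,0],[-0.044,0.09,0,0,0,0],[-0.06,0.125,0,0,0,0],[-0.055,0.155,0,0,0,0],[-0.043,0.19,0,0,0,0],[-0.031,0.225,0,0,0,0],[-0.02,0.26,0,0,0,0],[-0.008,0.295,0,0,0,0],[0.004,0.33,0,0,0,0],[0.015,0.365,0,0,0,0],[0.024,0.395,0,0,0,0],[0.03,0.41,0,0,0,0],[0.032,0.417,0,0,0,0],[0.032,0.417,0,0,0,0],[0.032,0.417,0,0,0,0]]

```text
time: 10.55
tool_pos: [231.3, -501.1, 241.2]
tcp_rot: [-180.0, 0.0, -40.1]
ft_force: [-0.4, -0.4, 0.8]
finger_gap: 85.4
```

```bash
python3 - <<'E'
from bench import sensors, viewer
import cv2
s=sensors.sense();print(s["time"],s["tool_pos"],s["ft_force"],s["joint_pos"])
a=viewer.snapshot("top")["color"][...,::-1]
cv2.imwrite("pics/t3.png",a)
cv2.imwrite("pics/z3.png",cv2.resize(a[180:300,380:540],None,fx=5,fy=5,interpolation=cv2.INTER_CUBIC))
E
```

```text
10.55 [ 231.31291689 -501.12562657  241.20835111] [-0.37303872 -0.38963246  0.78446361] [-7.05489957e+01  1.39855057e-02  9.28518657e+01  5.77880163e-03
  8.71608191e+01  5.95303570e+01]
```

View pics/z3.png

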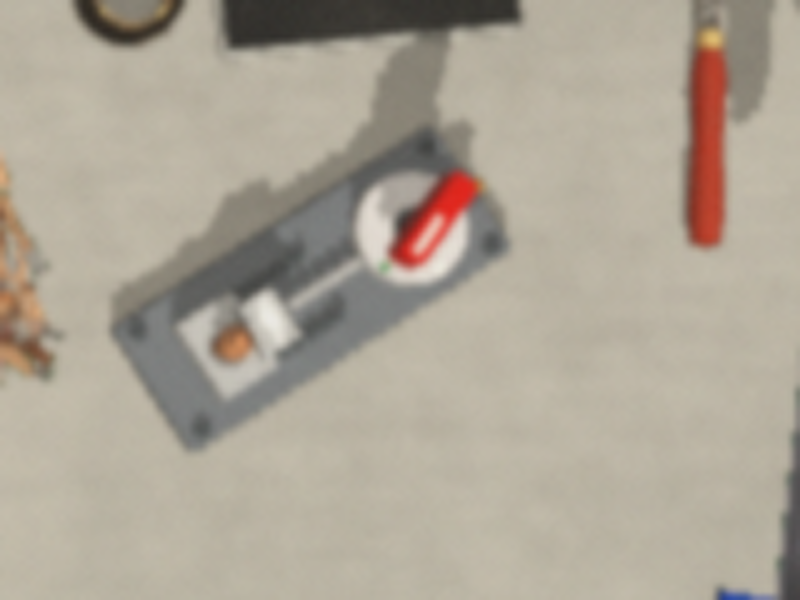

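View pics/t3.png

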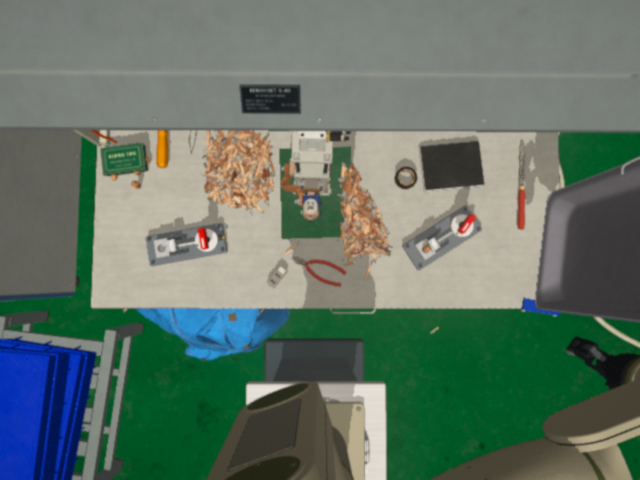

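The white line now points at the green dot (about (457, 233) in the full image), and the jaw has moved up to the tip, which is still standing at (426, 248). The left knob looks unchanged. I'll measure the knob angle and hand in.

```bash
python3 - <<'E'
from bench import viewer,hand_in
from h import *
s=viewer.snapshot("top")
big=cv2.resize(s["color"],None,fx=8,fy=8,interpolation=cv2.INTER_CUBIC)
for n,u0 in(("R",440),("L",190)):
    b=big[195*8:275*8,u0*8:(u0+50)*8].astype(int);M=np.maximum(b[...,1],b[...,2])
    m=((b[...,0]-M>70)&(M<100)).astype(np.uint8)
    k=max(cv2.findContours(m,0,1)[0],key=cv2.contourArea)
    P=[ray(s,*((q+.5)/8-.5+[u0,195]),72)[:2] for q in cv2.boxPoints(cv2.minAreaRect(k))]
    e=max((P[1]-P[0],P[2]-P[1]),key=np.linalg.norm); print(n,np.degrees(np.arctan2(e[1],e[0]))%180)
hand_in()
E
```

```text
R 140.6379939934289
L 12.980245311263786
the job is handed in; nothing more can be done
```

The tip is locked and the job is handed in. The stand on the robot's right held the tip. I gripped its red knob at about (511, -335), turned it 68° clockwise past the detent, let go and drew the arm back near its start pose.

- **Knob angle:** in the last picture the bar's yaw is about -39.4°, down from 27.9°. That is a turn of about 67° against the 68.75° stop, within what the picture can resolve. The white line points at the green dot.
- **Tip and jaw:** the jaw has moved up to the tip, and the tip is still standing in its socket.
- **Empty stand:** its knob looks unchanged in the before and after pictures. I did not measure its starting angle.
- **Forces and time:** the highest wrist force read between moves was about 6 N. The job took about 11 s, and the robot was touching nothing at the end.
- **Not checked:** the arm blocked the scene camera's view of this stand, so the position and final checks rest on the top camera alone.
- **Misstep:** my first move away from the knob went left, towards the welding head, because of a sign slip. It touched nothing, and I corrected it before taking the final pictures.

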